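# Collect the milled parts from the catch tray into the tote

## Task

Collect the two finished aluminium parts, the long grooved bar and the short block, from the mill's catch tray into the wooden tote, both lying flat on its floor with their grooves and dimples still facing up. Only one end of the bar sticks out from under the hood, so draw it out by that end, lay it down flat on the dark wooden board and let go, then take it again by its middle to get it between the tote's tall ends. Lower the parts in rather than dropping them, and leave everything else where it is.

Things in the scene. Friction and masses are not known exactly. Their poses are not given: they have to be found in the camera images.
- mill: grey benchtop mill, fixed. Origin on the table under the middle of the hood's mouth; +x into the machine, -x out over the open catch tray, z up. A low hood (240 mm wide, underside z 64, top z 70 mm) covers the tray from x 0 to 60 mm; behind it stands the cabinet (x 60 to 280 mm, 300 mm wide, 260 mm tall), open at its foot as high as the hood, where the tray goes on to x 190 mm
- tray (a point): middle of the open steel catch tray before the hood, on its floor's top (55 mm before the mill's origin, 10 mm above the table); axes as the mill's. The open floor reaches 55 mm either way in x and 110 mm either way in y; front lip 4 mm and side lips 12 mm above the floor
- bar: finished bare aluminium bar, 180 long (x) x 26 wide (y) x 20 mm tall (z), 0.25 kg, five dark cross grooves on top (look only). Origin: centre of its underside. Starts on the tray floor on the tray's -y side, its +x into the machine within 0.1 rad; its outer end (x -90 mm) sticks out 47 to 63 mm before the hood, the rest is under the hood and in the machine
- block: finished bare aluminium block, 64 long (x) x 36 wide (y) x 30 mm tall (z), 0.19 kg, three dark round dimples on top (look only). Origin: centre of its underside. Starts on the open tray floor on the tray's +y side, turned up to 0.3 rad from the mill's axes
- tote: open wooden tote, fixed. Origin at the centre of its underside, x along its length, z up. Inside 206 (x) x 166 mm (y), floor top at z 8 mm, walls 8 mm thick; the two end walls (at x +-107 mm) rise to z 90 mm, the side walls (at y +-87 mm) to z 45 mm. The bar fits only lengthwise
- board: dark flat wooden board, fixed on the table, 230 (x) x 140 (y) x 20 mm thick, for laying the bar down on. Origin at the centre of its underside; top at z 20 mm
- die: bystander: round aluminium die, 38 mm diameter, 24 mm tall, standing in the tote's corner on its floor, at about x 75, y -55 mm in the tote's frame. Origin under its centre
- jar: bystander: clear jar, 52 mm diameter, 60 mm tall, origin under its centre
- hammer: bystander: hammer 240 mm long lying on the table along its x

How it is judged:
By the outcome, as a careful person would: the job done as asked, in the order asked, and still so for the second after the job is handed in, with the robot touching nothing.
It also fails if it takes over 72 s, if anything falls off the work surface, if the arm or the gripper's body presses on something with over 40 N, if the wrist force passes 120 N, or if a joint passes its speed limit or range.

## Robot

A 6-joint arm with a two-finger parallel gripper is mounted at the origin on the work surface. World frame = base frame: x ahead of the robot, y to its left, z up, the work surface at z = 0. Lengths are in m, angles in rad, forces in N, time in s.
With the tool pointing down it reaches from about 0.35 to 1 m from the base axis. Payload 7.1 kg.
Tool frame: the origin (TCP) lies midway between the tips of the shut fingers; the grasp point (between the pads) lies 19 mm behind it (env.tcp_to_grasp is the distance from the TCP to the grasp point, in m); z points along the fingers, y is the line along which they close (so a half turn about z gives the same grasp; the last joint's range is limited). The gripper opens to 85 mm and grips with 20 to 120 N. Pads are 22 mm wide; open, the fingers measure 114 mm over their backs; the gripper's body (76 mm by 85 mm) begins 54 mm behind the grasp point. The pads swing forward as they close: fully open they stand 13 mm farther back than shut.
Start: joints at [1.268, 0.423, 1.63, -0, 1.089, -0.019], TCP at [0.175, 0.6, 0.231] pointing down, gripper open.
Joint ranges: [-3, 3], [-0.9, 2.11], [0.09, 2.58], [-1.31, 4.45], [0.11, 2.69], [-2.54, 2.54]. Speed limits (rad/s): [2.39, 2.39, 3.01, 3.14, 3.14, 3.14].

## Interface

Orientations are given as [roll, pitch, yaw] about the fixed x, y, z axes, in that order (R = Rz(yaw) Ry(pitch) Rx(roll)).
In Python, from workcell import env gives the robot as it stands.
- The arm moves only by the shell command python3 nudge.py 'ROWS' [OPENING] [FORCE]. ROWS is 1 to 5 rows, parted by semicolons, with the numbers parted by commas; each row has 6 numbers: dx, dy, dz in shares of the most that a row can go, 1 being 62.5 mm, then a rotation vector rx, ry, rz in units of 0.25 rad; each row shifts and turns the commanded pose from where the row before left it, along the tool's axes as they then stand; what a row does not reach is not made up. A row lasts 1/8 s, in which the tool goes at most 0.0625 m and 0.188 rad, less where a joint would pass 70% of its speed; a pose out of reach is approached as far as the arm can. OPENING is the finger opening in m, set as the command begins (- or left out keeps the last). The fingers move at their own pace and stop on an object; FORCE is the grip in N (left out, the last holds). Time passes only in rows, so rows that do not move let the fingers close. It prints the time, the measured TCP pose, the force, the opening and the grip force at its end. Input that does not fit is refused with a message, and nothing moves.
- env.read_state(): the state, without advancing time (a new reading comes with each control period).
- env.get_image(name): name is "scene" or "top"; returns the picture (384x512x3 uint8, blue, green, red); there is no depth.
- env.camera_info(name): a dict with "camera_matrix" (3x3 intrinsics, pixels), "distortion" ([k1, k2, p1, p2, k3] as OpenCV has them; the pictures are not rectified), "rvec" (rotation vector, rad) and "tvec" (3), from world to camera coordinates, as OpenCV has them. Camera axes: x right, y down, z forward; pixel columns grow to the right and rows downward; lengths in m; the calibration is good to about 2 mm. A picture is of the moment at which its call begins. camera_info takes no time and is no camera call.
- env.finish_job(): hands the job in; it is judged then, once.
The state is a dict: "time_s": time; "qpos": joint angles; "qvel": joint speeds; "effort": joint torques, N m; "tcp_pos": TCP position; "orientation": TCP orientation; "contact_force": force on the tool from outside, world axes, zero at the start; "ft_torque": the same for the moment, N m; "width": finger opening in m; "gripper_force": force on a finger pad.
Only numpy, scipy, OpenCV 4.12 (cv2) and the standard library are available. Lean on these libraries where they do the work, as an engineer would, in place of code of your own. Each camera call takes 0.05 s, during which the arm holds its last target. There are 200 camera calls.

## Working session

There is one attempt and no reset: what is moved stays moved. The work goes in short steps, Python scripts to look and compute and a shell command to move; the robot and the scene stay as the last step left them, time stands still between calls to the robot, and variables do not carry over. Pictures are saved under pics/ and viewed, at most 11 in all, crops included, and the job is handed in when it is done.

```bash
ls; mkdir -p pics; python3 - <<'E'
from workcell import env
import cv2
for n in("scene","top"):
    cv2.imwrite(f"pics/{n}0.png",env.get_image(n)); c=env.camera_info(n); print(n,c)
s=env.read_state();print({k:s[k] for k in("time_s","tcp_pos","orientation","contact_force","width")},env.tcp_to_grasp)
E
```

```text
nudge.py
pics
workcell.py
scene {'camera_matrix': array([[375.49687357,   0.        , 252.64449132],
       [  0.        , 375.49687357, 190.78824259],
       [  0.        ,   0.        ,   1.        ]]), 'distortion': array([-0.07142316,  0.        ,  0.        ,  0.        ,  0.        ]), 'rvec': array([ 2.00073901,  1.04654203, -0.5307027 ]), 'tvec': array([-0.31452304, -0.20167304,  1.23491208])}
top {'camera_matrix': array([[376.05635671,   0.        , 251.13057247],
       [  0.        , 376.05635671, 192.39151562],
       [  0.        ,   0.        ,   1.        ]]), 'distortion': array([0.02509143, 0.        , 0.        , 0.        , 0.        ]), 'rvec': array([ 2.16916201, -2.16063663,  0.16416696]), 'tvec': array([0.04530113, 0.51776213, 0.94611823])}
{'time_s': 0.1, 'tcp_pos': array([0.17484814, 0.59952048, 0.23061012]), 'orientation': array([-3.14020096e+00, -1.99468976e-05,  2.85775578e+00]), 'contact_force': array([-0.07757585, -0.19702563, -0.86352171]), 'width': 0.08547532984393844} 0.0187
```
View pics/scene0.png

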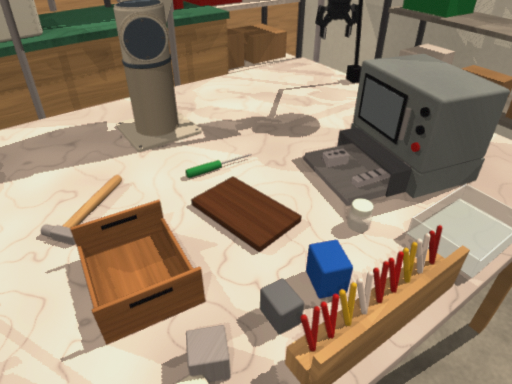

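View pics/top0.png

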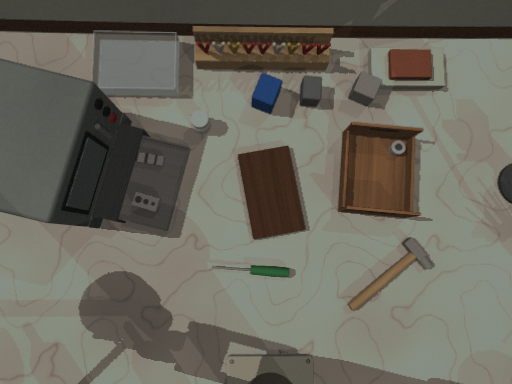

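The top view shows the bar end at about (150,158), the block at (146,202), the board at (271,192), the tote at (380,170) and the die at (398,147). The scene view shows the same parts at about (335,153) and (370,177). I'll zoom in for the corners.

```bash
cat > h.py <<'E'
import numpy as np, cv2
from workcell import env
C={}
for n in("scene","top"):
    c=env.camera_info(n); C[n]=(c["camera_matrix"],c["distortion"],cv2.Rodrigues(c["rvec"])[0],c["tvec"])
def ray(n,px):
    K,d,R,t=C[n]; u=cv2.undistortPoints(np.array(px,float).reshape(-1,1,2),K,d).reshape(-1,2)
    return -R.T@t,(R.T@np.c_[u,np.ones(len(u))].T).T
def plane(n,px,z):
    o,v=ray(n,px); return o+v*((z-o[2])/v[:,2])[:,None]
def tri(a,b):  # a px in top, b px in scene -> midpoints, gaps
    o1,v1=ray("top",a);o2,v2=ray("scene",b);out=[]
    for p,q in zip(v1,v2):
        s=np.linalg.lstsq(np.c_[p,-q],o2-o1,rcond=None)[0]; x,y=o1+s[0]*p,o2+s[1]*q
        out.append(np.r_[(x+y)/2,np.linalg.norm(x-y)])
    return np.array(out)
def proj(n,P):
    K,d,R,t=C[n]; return cv2.projectPoints(np.array(P,float),cv2.Rodrigues(R)[0],t,K,d)[0].reshape(-1,2)
E
python3 - <<'E'
import cv2,numpy as np
t=cv2.imread("pics/top0.png");s=cv2.imread("pics/scene0.png")
a=cv2.resize(t[125:235,105:205],None,fx=5,fy=5,interpolation=cv2.INTER_CUBIC)[:,:400+100]
a=cv2.resize(t[135:225,120:190],None,fx=6,fy=6,interpolation=cv2.INTER_CUBIC)
b=cv2.resize(s[140:210,305:375],None,fx=5,fy=5,interpolation=cv2.INTER_CUBIC)
im=np.zeros((540,780,3),np.uint8);im[:540,:420]=a;im[:350,430:780]=b
im=cv2.convertScaleAbs(im,alpha=1.6)
cv2.imwrite("pics/crop1.png",im)
E
```

View pics/crop1.png

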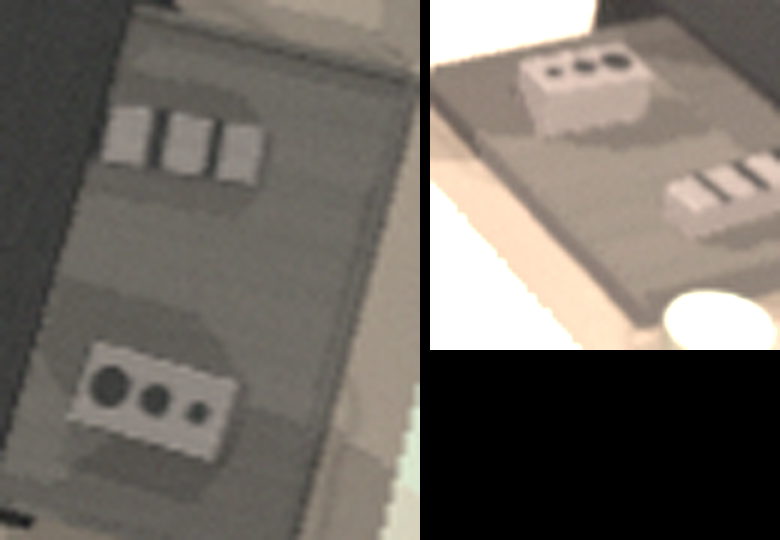

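Crop: in the top view, the bar's end edge runs (164,156)–(162,166) px, with block dimples at about (138,199), (146,202) and (153,204). In the scene view, the dimples are at (343,152), (336,153), (330,154), and the bar's end corner is at (353,178).

```bash
python3 - <<'E'
from h import *
np.set_printoptions(precision=4,suppress=True)
t=cv2.imread("pics/top0.png");s=cv2.imread("pics/scene0.png")
T=lambda p:(np.array(p)+.5)/6-.5+[120,135]
S=lambda p:(np.array(p)-[430,0]+.5)/5-.5+[305,140]
print("dimples",tri(T([(110,386),(155,401),(198,412)]),S([(618,61),(585,65),(555,71)])))
print("bar grooves",tri(T([(157,140),(213,147)]),S([(748,175),(714,188)])))
print("bar end corner",tri(T([(264,125),(252,186)]),S([(700,212),(668,188)])))
def comps(img,roi,lo,name):
    x0,y0,x1,y1=roi;g=cv2.cvtColor(img,cv2.COLOR_BGR2GRAY)[y0:y1,x0:x1]
    G=cv2.resize(g,None,fx=6,fy=6,interpolation=cv2.INTER_CUBIC)
    m=(G>lo).astype(np.uint8);cs,_=cv2.findContours(m,cv2.RETR_EXTERNAL,cv2.CHAIN_APPROX_NONE)
    for c in cs:
        if cv2.contourArea(c)>600:
            b=(cv2.boxPoints(cv2.minAreaRect(c))+.5)/6-.5+[x0,y0]; print(name,cv2.contourArea(c)/36,b.tolist()); yield b
g=cv2.cvtColor(t,cv2.COLOR_BGR2GRAY);print("bright",g[200,142],g[180,150],g[158,150])
for b in comps(t,(130,148,170,215),108,"part"):
    for z in(.03,.04): print(z,plane("top",b,z)[:,:2].tolist())
hsv=cv2.cvtColor(t,cv2.COLOR_BGR2HSV);print("board",hsv[192,271],"tote",hsv[180,378],"table",hsv[240,320])
E
```

```text
dimples [[0.4987 0.337  0.0429 0.0023]
 [0.4923 0.3176 0.0437 0.0024]
 [0.4877 0.2993 0.0437 0.0023]]
bar grooves [[0.6075 0.3236 0.0323 0.0011]
 [0.605  0.2998 0.0319 0.0022]]
bar end corner [[0.6152 0.2782 0.0314 0.0023]
 [0.5887 0.2833 0.0291 0.003 ]]
bright 82 66 85
board [ 11 127  62] tote [ 14 139 108] table [ 44  24 141]
```

```bash
python3 - <<'E'
from h import *
np.set_printoptions(precision=4,suppress=True)
t=cv2.imread("pics/top0.png")
def boxes(mask,roi,k,amin,name,zs):
    x0,y0,x1,y1=roi
    cs,_=cv2.findContours(mask,cv2.RETR_EXTERNAL,cv2.CHAIN_APPROX_NONE)
    for c in cs:
        if cv2.contourArea(c)/k/k>amin:
            b=(cv2.boxPoints(cv2.minAreaRect(c))+.5)/k-.5+[x0,y0]
            print(name,cv2.contourArea(c)/k/k,b.round(1).tolist())
            for z in zs:
                p=plane("top",b,z)[:,:2];e=p[1]-p[0];f=p[2]-p[1]
                print("  z",z,"c",p.mean(0),"sides",np.linalg.norm(e),np.linalg.norm(f),"ang",np.degrees(np.arctan2([e[1],f[1]],[e[0],f[0]])))
def crop(roi,k): x0,y0,x1,y1=roi;return cv2.resize(t[y0:y1,x0:x1],None,fx=k,fy=k,interpolation=cv2.INTER_CUBIC)
r=(130,148,170,218);G=cv2.cvtColor(crop(r,6),cv2.COLOR_BGR2GRAY)
m=(G>76).astype(np.uint8);m=cv2.morphologyEx(m,cv2.MORPH_CLOSE,np.ones((25,25)))
boxes(m,r,6,40,"part",(.03,.04))
r=(225,130,325,255);H=cv2.cvtColor(crop(r,4),cv2.COLOR_BGR2HSV)
m=((H[...,2]<95)&(H[...,1]>70)).astype(np.uint8);m=cv2.morphologyEx(m,cv2.MORPH_OPEN,np.ones((9,9)))
boxes(m,r,4,1000,"board",(.02,))
r=(335,115,425,225);a=crop(r,5);H=cv2.cvtColor(crop((230,135,310,245),5),cv2.COLOR_BGR2HSV)
im=np.zeros((550,800,3),np.uint8);im[:,:450]=a
s=cv2.imread("pics/scene0.png")[195:340,65:215];im[:338,450:800]=cv2.resize(s,(350,338))
cv2.imwrite("pics/crop2.png",cv2.convertScaleAbs(im,alpha=1.4))
E
```

```text
part 323.38888888888886 [[129.3, 204.3], [133.0, 190.6], [159.3, 197.6], [155.6, 211.4]]
  z 0.03 c [0.4941 0.3231] sides 0.03660805135052037 0.07054402124959543 ang [ -12.3317 -104.7842]
  z 0.04 c [0.4931 0.3205] sides 0.036232064517568455 0.06981949147663992 ang [ -12.3317 -104.7842]
part 208.01388888888889 [[136.9, 161.0], [138.4, 151.6], [163.5, 155.8], [161.9, 165.2]]
  z 0.03 c [0.6064 0.3121] sides 0.025436085890950113 0.06640369876689677 ang [ -6.9406 -99.1827]
  z 0.04 c [0.6042 0.3096] sides 0.025174841901608406 0.06572169261047485 ang [ -6.9406 -99.1827]
board 4454.0625 [[237.0, 154.1], [289.3, 144.3], [305.2, 229.3], [253.0, 239.0]]
  z 0.02 c [ 0.5231 -0.0057] sides 0.1428412066658064 0.23059911008906595 ang [ -78.7197 -170.1894]
```

View pics/crop2.png

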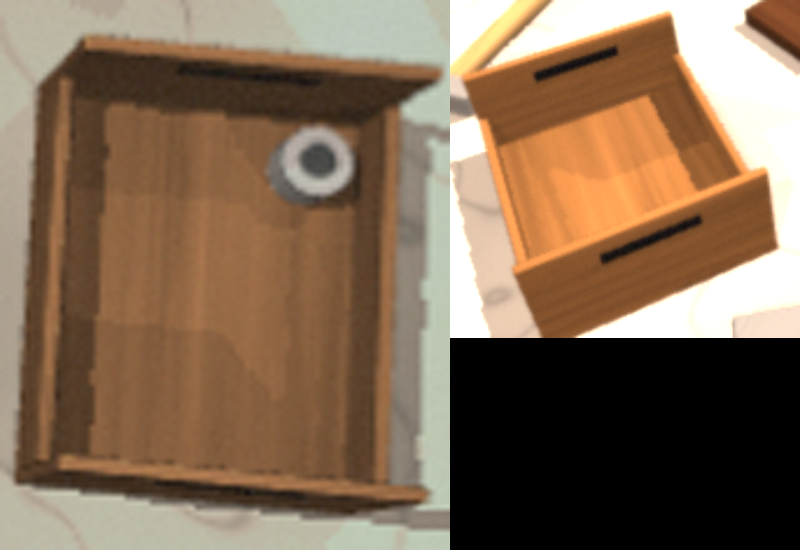

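Crop 2: the tote's tall end tops in the top view run (352,122)–(423,129) and (347,207)–(420,214). The die sits at about (398,147). I'll triangulate the corners.

```bash
python3 - <<'E'
from h import *
np.set_printoptions(precision=4,suppress=True)
T=lambda p:(np.array(p)+.5)/5-.5+[335,115]
S=lambda p:(np.array(p)-[450,0]+.5)/(7/3)-.5+[65,195]
tp=T([(85,37),(440,70),(428,495),(58,460)]);sp=S([(768,170),(515,268),(465,75),(675,13)])
P=tri(tp,sp);print("tri",P)
for z in(.09,):
    p=plane("top",tp,z)[:,:2];print(p,"c",p.mean(0),[np.linalg.norm(p[i]-p[i-1]) for i in range(4)],np.degrees(np.arctan2(*(p[0]-p[3])[::-1])),np.degrees(np.arctan2(*(p[1]-p[2])[::-1])),np.degrees(np.arctan2(*(p[0]-p[1])[::-1])))
# floor corners / die
print("die top",plane("top",T([(317,162)]),.032))
# board corners from scene (px by eye) vs top
print("board tri",tri([[289.3,144.3],[305.2,229.3],[253,239],[237,154.1]],[[262,241],[194,205],[234,179],[300,212]]))
E
```

```text
tri [[ 0.6905 -0.2031  0.0912  0.0018]
 [ 0.6738 -0.3812  0.0924  0.0007]
 [ 0.4601 -0.3621  0.0938  0.0021]
 [ 0.477  -0.1828  0.09    0.0032]]
[[ 0.6904 -0.2042]
 [ 0.6744 -0.3827]
 [ 0.4601 -0.365 ]
 [ 0.4763 -0.1843]] c [ 0.5753 -0.2841] [np.float64(0.2150228776835204), np.float64(0.17921208451269005), np.float64(0.21505046458640253), np.float64(0.18142137764088356)] -5.313409232818511 -4.724761236105849 84.87369776519138
die top [[ 0.6416 -0.3432  0.032 ]]
board tri [[ 0.6487 -0.0495  0.0354  0.0092]
 [ 0.426  -0.0924  0.0032  0.0109]
 [ 0.3987  0.0437  0.0104  0.005 ]
 [ 0.6195  0.0842  0.0291  0.0017]]
```

Estimates so far:

| Thing | Position (x, y) | Yaw | Height |
|---|---|---|---|
| Bar outer end | (0.602, 0.280) | 82° | top z about 0.031 |
| Block | (0.492, 0.318) | 75° | top z about 0.042 |
| Board | (0.523, −0.006) | 10° | top z about 0.020 |
| Tote | (0.5715, −0.283) | −5° | rim z about 0.091 |

To avoid the cabinet, I'll go −y first.

Units first: shifts go in shares of 62.5 mm and turns go in units of 0.25 rad. So -0.042 m is -0.672, -0.034 m is -0.544.

```bash
cat > d.py <<'E'
# print the tool-frame shift and turn still needed to reach x y z yaw_deg (tool down)
import sys,numpy as np
from scipy.spatial.transform import Rotation as R
from workcell import env
x,y,z,a=map(float,sys.argv[1:5]);s=env.read_state();q=R.from_euler("xyz",s["orientation"])
g=R.from_euler("xyz",[np.pi,0,np.radians(a)])
print("t %.2f shift"%s["time_s"],(q.inv().apply(np.r_[x,y,z]-s["tcp_pos"])).round(4),"turn",(q.inv()*g).as_rotvec().round(3),"after-turn shift",(g.inv().apply(np.r_[x,y,z]-s["tcp_pos"])).round(4),"q6 %.2f"%s["qpos"][5])
E
python3 - <<'E'
from h import *
print("jar",plane("top",[[201,121]],.05),"bar end edge",plane("top",[[163.6,155.4],[161.6,165.6]],.03), "block dimple",plane("top",[[145.4,201.4]],.04))
# hood front edge
print("hood",plane("top",[[142,136.2],[120.5,209.6]],.07),"lip",plane("top",[[188.7,147.3],[169.6,224.6]],.012))
E
python3 nudge.py '-0.544,-0.672,0,0,0,0;-0.544,-0.672,0,0,0,0;-0.544,-0.672,0,0,0,0;-0.544,-0.672,0,0,0,0;-0.544,-0.672,0,0,0,0' 0.05 40
python3 nudge.py '-0.544,-0.672,0,0,0,0;0,0,0,0,0,0.72;0,0,0,0,0,0.72;0,0,0,0,0,0.72;0,0,0,0,0,0.72'
python3 nudge.py '0,0,0,0,0,0.72;0,0,0,0,0,0.72;0,0,0,0,0,0.72;0,0,0,0,0,0.64'
python3 d.py 0.604 0.298 0.12 82
```

```text
jar [[0.70261594 0.17909893 0.05      ]] bar end edge [[0.6147165  0.27751882 0.03      ]
 [0.58741654 0.28185961 0.03      ]] block dimple [[0.49199227 0.31768537 0.04      ]]
hood [[0.65463107 0.3246797  0.07      ]
 [0.46829364 0.36983199 0.07      ]] lip [[0.64165453 0.21507911 0.012     ]
 [0.43424264 0.2598631  0.012     ]]
time_s: 0.72
tcp_pos: [0.2796, 0.3491, 0.2312]
orientation: [-3.141, 0.0, 2.858]
contact_force: [0.3, -0.9, 0.1]
width: 0.0501
gripper_force: 0.0
time_s: 1.35
tcp_pos: [0.3001, 0.3007, 0.2312]
orientation: [-3.141, 0.0, 2.132]
contact_force: [-0.0, -0.6, 0.3]
width: 0.0501
gripper_force: 0.0
time_s: 1.85
tcp_pos: [0.3001, 0.3008, 0.2311]
orientation: [-3.141, 0.0, 1.432]
contact_force: [-0.8, 0.2, -0.8]
width: 0.0494
gripper_force: 0.0
t 1.85 shift [0.0393 0.3015 0.111 ] turn [-0.     0.     0.001] after-turn shift [0.0396 0.3014 0.1111] q6 0.90
```

```bash

python3 nudge.py '0.128,0.96,0,0,0,0;0.128,0.96,0,0,0,0;0.128,0.96,0,0,0,0;0.128,0.96,0,0,0,0;0.112,0.976,0,0,0,0'
python3 nudge.py '0,0,0.8,0,0,0;0,0,0.8,0,0,0;0,0,0.48,0,0,0;0,0,0.32,0,0,0;0,0,0,0,0,0'
python3 d.py 0.603 0.297 0.016 82
python3 - <<'E'
from h import *
im=np.zeros((540,780,3),np.uint8)
im[:,:420]=cv2.resize(env.get_image("top")[135:225,120:190],(420,540),interpolation=cv2.INTER_CUBIC)
im[:350,430:]=cv2.resize(env.get_image("scene")[130:210,300:380],(350,350),interpolation=cv2.INTER_CUBIC)
cv2.imwrite("pics/g1.png",cv2.convertScaleAbs(im,alpha=1.6))
E
```

```text
time_s: 2.48
tcp_pos: [0.6054, 0.2994, 0.2308]
orientation: [-3.141, 0.0, 1.438]
contact_force: [0.0, -0.0, -0.0]
width: 0.0504
gripper_force: 0.0
time_s: 3.1
tcp_pos: [0.6029, 0.2993, 0.0799]
orientation: [-3.139, 0.002, 1.438]
contact_force: [0.1, -0.1, 0.0]
width: 0.05
gripper_force: 0.0
t 3.10 shift [-0.0022  0.0006  0.0639] turn [-0.002  0.002  0.007] after-turn shift [-0.0023  0.0004  0.0639] q6 0.58
```

View pics/g1.png

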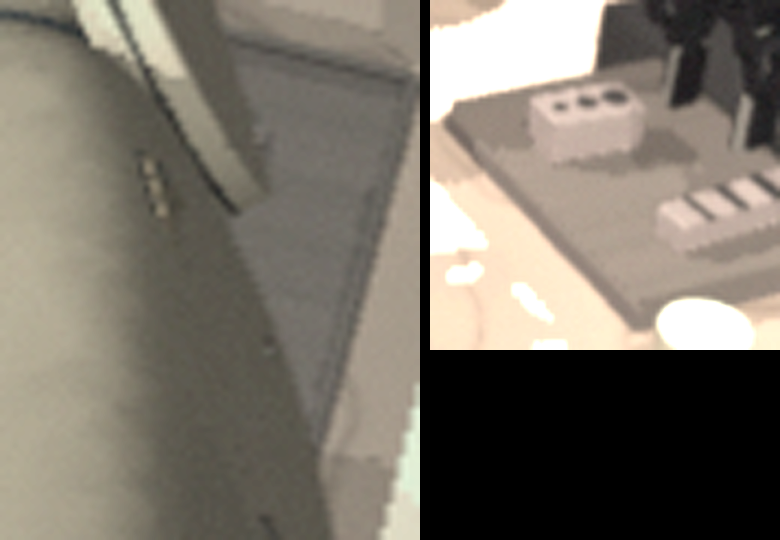

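The scene view shows both fingers above the bar end, near (352,155) and (371,150). Next I descend, close and check the width.

```bash

python3 nudge.py '-0.032,0,0.48,0,0,0;0,0,0.32,0,0,0;0,0,0.144,0,0,0;0,0,0.064,0,0,0;0,0,0,0,0,0'
python3 nudge.py '0,0,0,0,0,0;0,0,0,0,0,0;0,0,0,0,0,0;0,0,0,0,0,0' 0 100
python3 nudge.py '0,0,0,0,0,0;0,0,0,0,0,0;0,0,0,0,0,0'
python3 d.py 0.603 0.297 0.016 82
```

```text
time_s: 3.82
tcp_pos: [0.6038, 0.2979, 0.0187]
orientation: [3.141, -0.0, 1.438]
contact_force: [0.1, -0.6, -0.3]
width: 0.0504
gripper_force: 0.0
time_s: 4.32
tcp_pos: [0.6044, 0.298, 0.0196]
orientation: [3.14, -0.001, 1.438]
contact_force: [0.4, -1.2, 6.1]
width: 0.0233
gripper_force: 98.7
time_s: 4.7
tcp_pos: [0.6044, 0.2981, 0.0196]
orientation: [3.14, -0.001, 1.438]
contact_force: [0.0, -1.0, 5.8]
width: 0.0233
gripper_force: 98.7
t 4.70 shift [-0.0012 -0.0012  0.0036] turn [ 0.002 -0.001  0.007] after-turn shift [-0.0012 -0.0012  0.0036] q6 0.57
```

```bash

python3 nudge.py '0,0,-0.096,0,0,0;0,0,-0.096,0,0,0;0,0,0,0,0,0'
python3 nudge.py '-0.16,0,0,0,0,0;-0.24,0,0,0,0,0;-0.24,0,0,0,0,0'
python3 - <<'E'
from h import *
im=env.get_image("scene")[90:250,290:450]
cv2.imwrite("pics/g2.png",cv2.convertScaleAbs(cv2.resize(im,(560,560),interpolation=cv2.INTER_CUBIC),alpha=1.5))
E
```

```text
time_s: 5.08
tcp_pos: [0.6037, 0.2978, 0.0308]
orientation: [3.141, -0.0, 1.438]
contact_force: [-0.3, -0.3, -1.4]
width: 0.0231
gripper_force: 98.1
time_s: 5.45
tcp_pos: [0.5977, 0.2566, 0.03]
orientation: [-3.141, 0.001, 1.437]
contact_force: [-0.1, -0.4, -2.6]
width: 0.023
gripper_force: 98.1
```

View pics/g2.png

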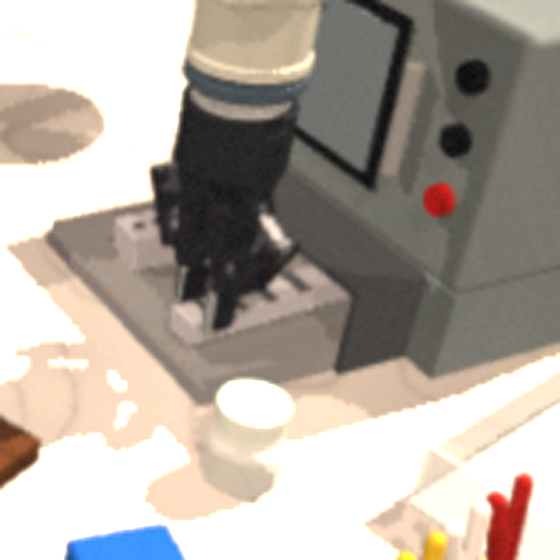

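The bar is held level, with its full weight on the wrist, and it is coming out of the hood. I'll continue the draw.

```bash

python3 nudge.py '-0.4,0,0,0,0,0;-0.4,0,0,0,0,0;-0.4,0,0,0,0,0;-0.4,0,0,0,0,0;-0.192,0,0,0,0,0'
python3 nudge.py '0,0,-0.48,0,0,0;0,0,-0.48,0,0,0;0,0,-0.32,0,0,0;0,0,0,0,0,0'
python3 d.py 0.452 -0.018 0.11 10
```

```text
time_s: 6.12
tcp_pos: [0.5829, 0.1449, 0.0303]
orientation: [-3.141, 0.0, 1.436]
contact_force: [0.7, -0.5, -3.1]
width: 0.0226
gripper_force: 98.1
time_s: 6.62
tcp_pos: [0.5845, 0.1472, 0.1119]
orientation: [3.138, -0.001, 1.438]
contact_force: [0.1, 0.3, -2.2]
width: 0.0233
gripper_force: 98.6
t 6.62 shift [-0.1813 -0.1094  0.0013] turn [ 0.002 -0.003  1.263] after-turn shift [-0.1591  0.1397  0.0019] q6 0.36
```

```bash

python3 nudge.py '-0.592,-0.352,0,0,0,0;-0.592,-0.352,0,0,0,0;-0.592,-0.352,0,0,0,0;-0.592,-0.352,0,0,0,0;-0.528,-0.336,0,0,0,0'
python3 nudge.py '0,0,0,0,0,0.4;0,0,0,0,0,0.72;0,0,0,0,0,0.72;0,0,0,0,0,0.72;0,0,0,0,0,0.72'
python3 nudge.py '0,0,0,0,0,0.72;0,0,0,0,0,0.64;0,0,0,0,0,0.4;0,0,0,0,0,0;0,0,0,0,0,0'
python3 d.py 0.452 -0.018 0.06 10
python3 - <<'E'
from h import *
im=np.zeros((400,800,3),np.uint8)
im[:,:400]=cv2.resize(env.get_image("top")[130:260,210:340],(400,400),interpolation=cv2.INTER_CUBIC)
im[:,400:]=cv2.resize(env.get_image("scene")[120:270,170:320],(400,400),interpolation=cv2.INTER_CUBIC)
cv2.imwrite("pics/g3.png",cv2.convertScaleAbs(im,alpha=1.2))
E
```

```text
time_s: 7.25
tcp_pos: [0.4496, -0.0188, 0.1094]
orientation: [-3.14, 0.0, 1.438]
contact_force: [1.0, -0.3, -3.3]
width: 0.0228
gripper_force: 98.6
time_s: 7.88
tcp_pos: [0.4505, -0.0178, 0.1093]
orientation: [-3.14, 0.001, 0.612]
contact_force: [-0.3, 0.7, -2.5]
width: 0.0229
gripper_force: 98.6
time_s: 8.5
tcp_pos: [0.4509, -0.0178, 0.1098]
orientation: [-3.141, 0.001, 0.18]
contact_force: [0.8, 0.1, -2.5]
width: 0.0227
gripper_force: 98.6
t 8.50 shift [0.0011 0.0004 0.0498] turn [-0.     0.001  0.005] after-turn shift [0.0011 0.0004 0.0498] q6 1.33
```

View pics/g3.png

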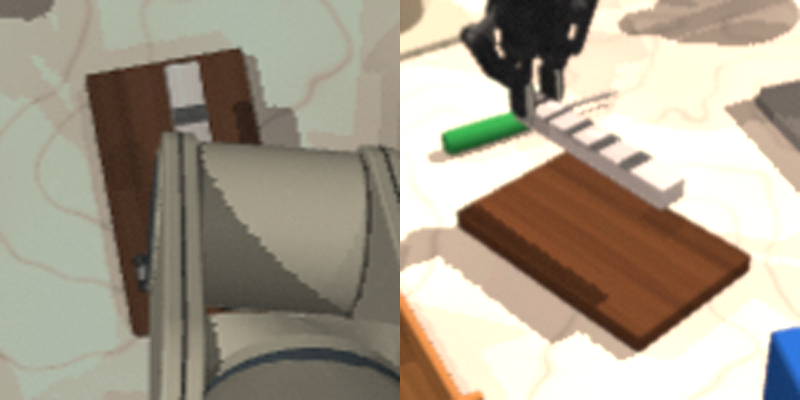

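The bar is level above the board, lined up with it. I'll lower it to contact (TCP z about 0.030).

```bash

python3 nudge.py '0,0,0.48,0,0,0;0,0,0.4,0,0,0;0,0,0.192,0,0,0;0,0,0.096,0,0,0;0,0,0,0,0,0'
python3 nudge.py '0,0,0.048,0,0,0;0,0,0.032,0,0,0;0,0,0,0,0,0'
python3 nudge.py '0,0,0.032,0,0,0;0,0,0,0,0,0'
```

```text
time_s: 9.22
tcp_pos: [0.4515, -0.0179, 0.0374]
orientation: [3.142, -0.0, 0.178]
contact_force: [0.8, -0.0, -2.7]
width: 0.0228
gripper_force: 98.6
time_s: 9.6
tcp_pos: [0.4514, -0.0179, 0.0324]
orientation: [3.142, -0.0, 0.178]
contact_force: [-0.3, -0.1, -2.2]
width: 0.0229
gripper_force: 98.6
time_s: 9.85
tcp_pos: [0.4515, -0.0179, 0.0303]
orientation: [3.142, -0.0, 0.178]
contact_force: [-0.1, 1.3, -0.6]
width: 0.0232
gripper_force: 98.7
```

```bash

python3 nudge.py '0,0,0.024,0,0,0;0,0,0,0,0,0'
python3 nudge.py '0,0,0,0,0,0;0,0,0,0,0,0;0,0,0,0,0,0' 0.05
python3 nudge.py '0,0,-0.32,0,0,0;0,0,-0.64,0,0,0;0,0,-0.8,0,0,0;-0.96,0,0,0,0,0;-0.96,0.96,0,0,0,0'
python3 nudge.py '0,0.96,-0.48,0,0,0;0,0.96,-0.48,0,0,0;0,0.96,-0.48,0,0,0;0,0,0,0,0,0'
python3 - <<'E'
from h import *
t=env.get_image("top");s=env.get_image("scene");cv2.imwrite("pics/t4.png",t);cv2.imwrite("pics/s4.png",s)
im=np.zeros((400,800,3),np.uint8)
im[:,:400]=cv2.resize(t[140:240,220:320],(400,400),interpolation=cv2.INTER_CUBIC)
im[:,400:]=cv2.resize(s[150:250,190:290],(400,400),interpolation=cv2.INTER_CUBIC)
cv2.imwrite("pics/g4.png",cv2.convertScaleAbs(im,alpha=1.2))
E
```

```text
time_s: 10.1
tcp_pos: [0.4514, -0.0179, 0.0295]
orientation: [3.141, -0.0, 0.178]
contact_force: [-1.8, 0.3, 10.9]
width: 0.0229
gripper_force: 100.3
time_s: 10.48
tcp_pos: [0.4514, -0.0179, 0.0288]
orientation: [3.142, -0.0, 0.178]
contact_force: [-0.7, 0.1, 0.4]
width: 0.0498
gripper_force: 0.0
time_s: 11.1
tcp_pos: [0.3548, -0.0789, 0.1392]
orientation: [3.142, -0.0, 0.183]
contact_force: [1.7, -0.7, 0.1]
width: 0.0503
gripper_force: 0.0
time_s: 11.6
tcp_pos: [0.3882, -0.2492, 0.2251]
orientation: [3.137, -0.004, 0.174]
contact_force: [0.0, 0.3, 0.6]
width: 0.0498
gripper_force: 0.0
```

View pics/g4.png

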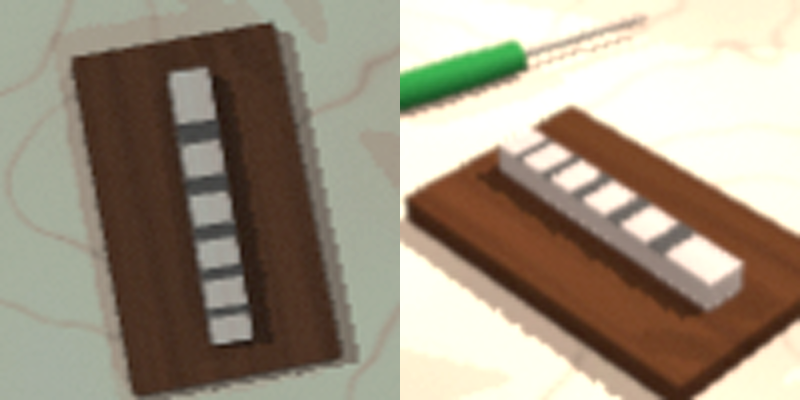

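The bar lies flat on the board, grooves up. In the top view it runs from about (267,158) to (278,226).

```bash
python3 - <<'E'
from h import *
np.set_printoptions(precision=4,suppress=True)
T=lambda p:(np.array(p)+.5)/4-.5+[220,140]
S=lambda p:(np.array(p)-[400,0]+.5)/4-.5+[190,150]
print(tri(T([(195,131),(207,184),(215,231),(222,272),(230,312)]),S([(673,239),(628,213),(592,190),(560,168),(537,148)])))
x0,y0=255,150
g=cv2.cvtColor(cv2.resize(cv2.imread("pics/t4.png")[150:235,255:290],None,fx=6,fy=6,interpolation=cv2.INTER_CUBIC),cv2.COLOR_BGR2GRAY)
th,m=cv2.threshold(g,0,255,cv2.THRESH_OTSU)
m=cv2.morphologyEx(m,cv2.MORPH_CLOSE,np.ones((31,31)));n,l,st,_=cv2.connectedComponentsWithStats(m)
c=[c for c in cv2.findContours(m,cv2.RETR_EXTERNAL,cv2.CHAIN_APPROX_NONE)[0]];c=min((k for k in c if cv2.contourArea(k)>5000),key=lambda k:abs(cv2.contourArea(k)-70*11*36))
b=(cv2.boxPoints(cv2.minAreaRect(c))+.5)/6-.5+[x0,y0]
for q in(b,T([(168,73),(210,67),(252,341),(212,346)])):
    p=plane("top",q,.04)[:,:2];e=[p[1]-p[0],p[2]-p[1]];print(th,q.round(1).tolist(),p.mean(0),[np.linalg.norm(v) for v in e],[np.degrees(np.arctan2(v[1],v[0])) for v in e])
E
```

```text
[[ 0.5692  0.0026  0.041   0.0005]
 [ 0.5347 -0.0048  0.0404  0.0003]
 [ 0.5042 -0.0097  0.0399  0.0007]
 [ 0.4773 -0.0143  0.0415  0.0001]
 [ 0.4526 -0.0175  0.0427  0.0038]]
85.0 [[261.2, 157.7], [271.6, 156.0], [283.0, 224.2], [272.5, 225.9]] [ 0.5217 -0.0066] [np.float64(0.027806065555002948), np.float64(0.18033914769808396)] [np.float64(-79.97695230753995), np.float64(-170.98682518682915)]
85.0 [[261.6, 157.9], [272.1, 156.4], [282.6, 224.9], [272.6, 226.1]] [ 0.5208 -0.007 ] [np.float64(0.02785429837033596), np.float64(0.18075243648214342)] [np.float64(-81.30562596279518), np.float64(-171.70636624659508)]
```

```bash
python3 d.py 0.521 -0.007 0.09 9.5
```

```text
t 11.70 shift [ 0.175  -0.2106  0.1325] turn [-0.001  0.     0.01 ] after-turn shift [ 0.1727 -0.2125  0.1324] q6 0.80
```

Scaled: -0.042 m is -0.672, 0.035 m is 0.56, 0.01 rad is 0.04.

```bash

python3 nudge.py '0.56,-0.672,0,0,0,0;0.56,-0.672,0,0,0,0;0.56,-0.672,0.32,0,0,0;0.56,-0.672,0.48,0,0,0;0.56,-0.672,0.48,0,0,0.04' 0.05 60
python3 nudge.py '0,0,0.48,0,0,0;0,0,0.352,0,0,0;0,0,0,0,0,0'
python3 d.py 0.521 -0.007 0.028 9.5
```

```text
time_s: 12.32
tcp_pos: [0.5205, -0.0042, 0.1411]
orientation: [-3.141, 0.002, 0.169]
contact_force: [0.5, -0.4, -0.0]
width: 0.0498
gripper_force: 0.0
time_s: 12.7
tcp_pos: [0.5184, -0.0059, 0.0885]
orientation: [-3.14, 0.006, 0.17]
contact_force: [0.6, -0.4, -0.0]
width: 0.0499
gripper_force: 0.0
t 12.70 shift [0.0027 0.0016 0.0605] turn [-0.001  0.006  0.004] after-turn shift [0.0024 0.0016 0.0605] q6 1.37
```

```bash

python3 nudge.py '0.032,0.016,0.48,0,0,0;0,0,0.288,0,0,0;0,0,0.128,0,0,0;0,0,0.048,0,0,0;0,0,0,0,0,0'
python3 nudge.py '0,0,0,0,0,0;0,0,0,0,0,0;0,0,0,0,0,0;0,0,0,0,0,0' 0 60
python3 nudge.py '0,0,0,0,0,0;0,0,-0.32,0,0,0;0,0,-0.64,0,0,0;0,0,-0.96,0,0,0;0,0,-0.64,0,0,0'
python3 d.py 0.575 -0.243 0.19 -5
```

```text
time_s: 13.32
tcp_pos: [0.5237, -0.0079, 0.0321]
orientation: [3.141, -0.0, 0.168]
contact_force: [0.1, -1.0, -0.1]
width: 0.0497
gripper_force: 0.0
time_s: 13.82
tcp_pos: [0.5239, -0.0079, 0.0325]
orientation: [3.141, -0.001, 0.168]
contact_force: [-0.5, 0.3, 5.9]
width: 0.0235
gripper_force: 59.1
time_s: 14.45
tcp_pos: [0.5238, -0.0079, 0.1943]
orientation: [3.141, -0.002, 0.168]
contact_force: [0.2, -0.5, -3.0]
width: 0.024
gripper_force: 59.8
t 14.45 shift [0.0112 0.2403 0.0044] turn [ 0.    -0.002  0.255] after-turn shift [0.0715 0.2297 0.0043] q6 1.37
```

```bash

python3 nudge.py '0,0,0,0,0,0.508;0,0,0,0,0,0.512;0.288,0.912,0,0,0,0;0.288,0.912,0,0,0,0;0.288,0.912,0,0,0,0'
python3 nudge.py '0.288,0.912,0,0,0,0;0,0,0,0,0,0;0,0,0,0,0,0'
python3 d.py 0.5775 -0.243 0.12 -5
python3 - <<'E'
from h import *
t=env.get_image("top");s=env.get_image("scene")
im=np.zeros((400,800,3),np.uint8)
im[:,:400]=cv2.resize(t[110:230,320:440],(400,400),interpolation=cv2.INTER_CUBIC)
im[:,400:]=cv2.resize(s[160:350,50:240],(400,400),interpolation=cv2.INTER_CUBIC)
cv2.imwrite("pics/g5.png",cv2.convertScaleAbs(im,alpha=1.2))
E
```

```text
time_s: 15.08
tcp_pos: [0.5623, -0.1845, 0.1918]
orientation: [-3.141, 0.0, -0.087]
contact_force: [0.8, -0.1, -1.7]
width: 0.0234
gripper_force: 59.9
time_s: 15.45
tcp_pos: [0.5745, -0.2411, 0.1912]
orientation: [-3.141, 0.001, -0.088]
contact_force: [0.8, 0.3, -2.3]
width: 0.024
gripper_force: 60.1
t 15.45 shift [0.0033 0.0017 0.0712] turn [-0.001  0.001 -0.001] after-turn shift [0.0032 0.0017 0.0712] q6 1.24
```

View pics/g5.png

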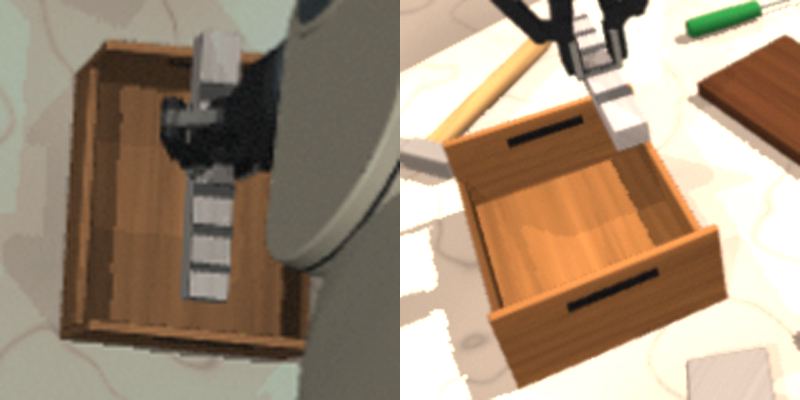

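The bar is aligned with the tote. Its ends in the top view are at about (385,120) and (383,199). I'll check these against the tote before lowering.

```bash
python3 - <<'E'
from h import *
p=plane("top",(np.array([[219,32],[209,298]])+.5)/(10/3)-.5+[320,110],.199);print(p,p.mean(0))
d=p-[.5715,-.283,0];c,s=np.cos(.088),np.sin(.088);print("tote frame",np.c_[c*d[:,0]-s*d[:,1],s*d[:,0]+c*d[:,1]])
E
python3 nudge.py '0.048,0.032,0.48,0,0,0;0,0,0.48,0,0,0;0,0,0,0,0,0'
```

```text
[[ 0.66158871 -0.24704822  0.199     ]
 [ 0.48300715 -0.23301727  0.199     ]] [ 0.57229793 -0.24003275  0.199     ]
tote frame [[ 0.08658044  0.04373025]
 [-0.09254324  0.04201199]]
time_s: 15.92
tcp_pos: [0.5764, -0.2414, 0.1296]
orientation: [-3.14, 0.005, -0.085]
contact_force: [0.1, -0.2, -2.1]
width: 0.0238
gripper_force: 60.1
```

```bash

python3 nudge.py '0,0,0.4,0,0,0;0,0,0.48,0,0,0;0,0,0.4,0,0,0;0,0,0.24,0,0,0;0,0,0,0,0,0'
python3 nudge.py '0,0,0.08,0,0,0;0,0,0.064,0,0,0;0,0,0,0,0,0'
python3 nudge.py '0,0,0.032,0,0,0;0,0,0,0,0,0'
```

```text
time_s: 16.55
tcp_pos: [0.5781, -0.2431, 0.0366]
orientation: [-3.141, 0.001, -0.087]
contact_force: [-0.9, 0.3, -3.1]
width: 0.0243
gripper_force: 60.1
time_s: 16.92
tcp_pos: [0.5781, -0.2436, 0.0278]
orientation: [3.142, -0.0, -0.087]
contact_force: [-0.2, 0.5, -2.7]
width: 0.0238
gripper_force: 60.1
time_s: 17.18
tcp_pos: [0.5781, -0.2436, 0.0256]
orientation: [-3.142, 0.0, -0.087]
contact_force: [-0.4, -0.2, -2.4]
width: 0.024
gripper_force: 60.1
```

```bash

python3 nudge.py '0,0,0.032,0,0,0;0,0,0.016,0,0,0;0,0,0,0,0,0'
python3 nudge.py '0,0,0.016,0,0,0;0,0,0,0,0,0'
python3 nudge.py '0,0,0.016,0,0,0;0,0,0,0,0,0'
```

```text
time_s: 17.55
tcp_pos: [0.5781, -0.2435, 0.0225]
orientation: [-3.142, 0.0, -0.087]
contact_force: [0.4, -0.0, -3.3]
width: 0.0237
gripper_force: 60.1
time_s: 17.8
tcp_pos: [0.5781, -0.2435, 0.0216]
orientation: [-3.142, 0.0, -0.087]
contact_force: [-0.1, 0.6, -1.7]
width: 0.0242
gripper_force: 60.1
time_s: 18.05
tcp_pos: [0.5782, -0.2436, 0.0206]
orientation: [3.142, -0.0, -0.087]
contact_force: [-0.5, 0.2, -1.9]
width: 0.0238
gripper_force: 60.2
```

```bash

python3 nudge.py '0,0,0.016,0,0,0;0,0,0,0,0,0'
python3 nudge.py '0,0,0,0,0,0;0,0,0,0,0,0;0,0,0,0,0,0' 0.042
python3 nudge.py '0,0,-0.32,0,0,0;0,0,-0.48,0,0,0;0,0,-0.8,0,0,0;0,0,-0.96,0,0,0;0,0,-0.8,0,0,0'
python3 d.py 0.4935 0.318 0.215 75
```

```text
time_s: 18.3
tcp_pos: [0.5782, -0.2436, 0.0206]
orientation: [3.142, -0.0, -0.087]
contact_force: [-3.0, 0.8, 6.9]
width: 0.024
gripper_force: 61.1
time_s: 18.68
tcp_pos: [0.5782, -0.2436, 0.0196]
orientation: [3.142, -0.0, -0.087]
contact_force: [-0.1, 0.9, -0.0]
width: 0.042
gripper_force: 0.0
time_s: 19.3
tcp_pos: [0.5785, -0.2437, 0.2336]
orientation: [3.141, -0.003, -0.087]
contact_force: [-0.2, -1.1, 0.7]
width: 0.0418
gripper_force: 0.0
t 19.30 shift [-0.1336 -0.5521  0.0178] turn [ 0.003 -0.002 -1.396] after-turn shift [ 0.5205 -0.2274  0.0186] q6 1.24
```

Units first: shifts go in shares of 62.5 mm and turns go in units of 0.25 rad. So -0.055 m is -0.88, -0.0135 m is -0.216.

```bash

python3 nudge.py '-0.216,-0.88,0,0,0,0;-0.216,-0.88,0,0,0,0;-0.216,-0.88,0,0,0,0;-0.216,-0.88,0,0,0,0;-0.216,-0.88,0,0,0,0' 0.06 60
python3 nudge.py '-0.216,-0.88,0,0,0,0;-0.216,-0.88,0,0,0,0;-0.216,-0.88,0,0,0,0;0,0,0,0,0,-0.68;0,0,0,0,0,-0.72'
python3 nudge.py '0,0,0,0,0,-0.72;0,0,0,0,0,-0.72;0,0,0,0,0,-0.72;0,0,0,0,0,-0.72;0,0,0,0,0,-0.72'
python3 nudge.py '0,0,0,0,0,-0.584;0,0,0,0,0,0;0,0,0,0,0,0'
python3 d.py 0.4935 0.318 0.09 75
python3 - <<'E'
from h import *
t=env.get_image("top");s=env.get_image("scene");cv2.imwrite("pics/t6.png",t)
im=np.zeros((400,800,3),np.uint8)
im[:,:400]=cv2.resize(t[110:230,320:440],(400,400),interpolation=cv2.INTER_CUBIC)
im[:,400:]=cv2.resize(s[160:350,50:240],(400,400),interpolation=cv2.INTER_CUBIC)
cv2.imwrite("pics/g6.png",cv2.convertScaleAbs(im,alpha=1.2))
E
```

```text
time_s: 19.92
tcp_pos: [0.5345, 0.038, 0.2312]
orientation: [-3.141, -0.002, -0.087]
contact_force: [1.0, -0.5, 0.5]
width: 0.0601
gripper_force: 0.0
time_s: 20.55
tcp_pos: [0.5086, 0.2053, 0.231]
orientation: [-3.142, -0.001, 0.271]
contact_force: [0.4, 0.3, -0.9]
width: 0.0603
gripper_force: 0.0
time_s: 21.18
tcp_pos: [0.5089, 0.2042, 0.2311]
orientation: [3.141, -0.001, 1.169]
contact_force: [0.5, 0.4, -0.3]
width: 0.0599
gripper_force: 0.0
time_s: 21.55
tcp_pos: [0.5089, 0.2042, 0.2304]
orientation: [3.141, -0.001, 1.306]
contact_force: [0.4, -0.7, -0.2]
width: 0.0602
gripper_force: 0.0
t 21.55 shift [ 0.1057 -0.0448  0.1404] turn [ 0.001 -0.001 -0.003] after-turn shift [ 0.1059 -0.0444  0.1404] q6 0.62
```

View pics/g6.png

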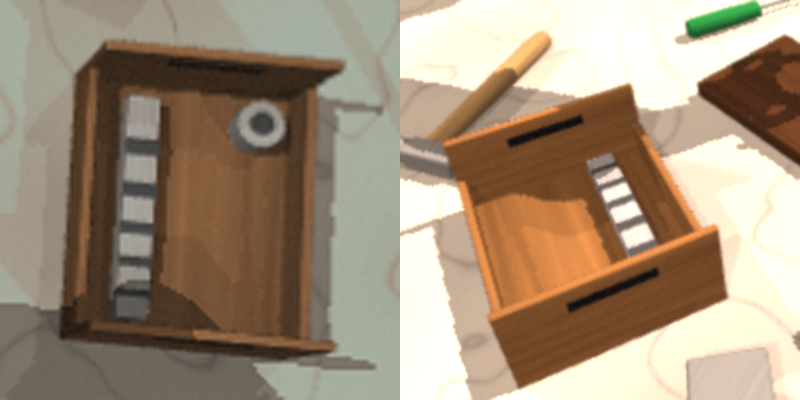

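The bar lies flat in the tote at (362,173) px, grooves up, clear of the die. Next is the block.

```bash

python3 nudge.py '0.8,-0.352,0.32,0,0,0;0.864,-0.352,0.48,0,0,0;0,0,0.64,0,0,0;0,0,0.64,0,0,0;0,0,0,0,0,0'
python3 d.py 0.4925 0.318 0.02 75
```

```text
time_s: 22.28
tcp_pos: [0.4915, 0.3122, 0.0984]
orientation: [-3.137, 0.005, 1.308]
contact_force: [1.2, -0.8, 0.6]
width: 0.0602
gripper_force: 0.0
t 22.27 shift [ 0.0062 -0.0002  0.0784] turn [-0.004  0.005 -0.001] after-turn shift [ 0.0058 -0.0006  0.0784] q6 0.81
```

```bash

python3 nudge.py '0.096,0,0.48,0,0,0;0,0,0.4,0,0,0;0,0,0.208,0,0,0;0,0,0.128,0,0,0;0,0,0,0,0,0'
python3 nudge.py '0,0,0,0,0,0;0,0,0,0,0,0;0,0,0,0,0,0;0,0,0,0,0,0;0,0,0,0,0,0' 0 60
python3 nudge.py '0,0,-0.32,0,0,0;0,0,-0.48,0,0,0;0,0,-0.8,0,0,0;0,0,-0.96,0,0,0;0,0,0,0,0,0'
```

```text
time_s: 22.9
tcp_pos: [0.4955, 0.3192, 0.0255]
orientation: [3.141, -0.0, 1.309]
contact_force: [0.2, 0.6, -0.4]
width: 0.0599
gripper_force: 0.0
time_s: 23.52
tcp_pos: [0.4958, 0.3195, 0.0262]
orientation: [3.14, -0.001, 1.309]
contact_force: [-1.4, -0.5, 5.1]
width: 0.0343
gripper_force: 60.7
time_s: 24.15
tcp_pos: [0.4981, 0.3209, 0.1915]
orientation: [3.134, -0.008, 1.309]
contact_force: [0.3, 0.2, -2.4]
width: 0.0347
gripper_force: 60.3
```

```bash
python3 d.py 0.539 -0.312 0.20 -5
```

```text
t 24.15 shift [-0.6007  0.2035 -0.0117] turn [ 1.000e-03 -1.200e-02  1.396e+00] after-turn shift [ 0.0959  0.6269 -0.0085] q6 0.81
```

```bash

python3 nudge.py '-0.864,0.296,-0.032,0,0,0;-0.88,0.296,-0.032,0,0,0;-0.88,0.296,-0.032,0,0,0;-0.88,0.296,-0.032,0,0,0;-0.88,0.296,-0.032,0,0,0'
python3 nudge.py '-0.88,0.296,0,0,0,0;-0.88,0.296,0,0,0,0;-0.88,0.296,0,0,0,0;-0.88,0.296,0,0,0,0;-0.88,0.296,0,0,0,0'
python3 nudge.py '-0.8,0.296,0,0,0,0;0,0,0,0,0,0.56;0,0,0,0,0,0.72;0,0,0,0,0,0.72;0,0,0,0,0,0.72'
python3 nudge.py '0,0,0,0,0,0.72;0,0,0,0,0,0.72;0,0,0,0,0,0.72;0,0,0,0,0,0.704;0,0,0,0,0,0'
python3 d.py 0.539 -0.312 0.0242 -5
```

```text
time_s: 24.78
tcp_pos: [0.5129, 0.0287, 0.1951]
orientation: [-3.141, 0.0, 1.309]
contact_force: [0.1, 1.0, -2.2]
width: 0.0345
gripper_force: 60.2
time_s: 25.4
tcp_pos: [0.531, -0.2607, 0.1949]
orientation: [-3.141, -0.0, 1.309]
contact_force: [0.7, 0.4, -1.4]
width: 0.0345
gripper_force: 60.2
time_s: 26.02
tcp_pos: [0.5359, -0.3118, 0.1946]
orientation: [-3.14, 0.001, 0.623]
contact_force: [-0.2, 0.4, -2.2]
width: 0.0344
gripper_force: 60.3
time_s: 26.65
tcp_pos: [0.5361, -0.3118, 0.1947]
orientation: [-3.141, 0.001, -0.086]
contact_force: [0.5, -0.4, -1.5]
width: 0.0343
gripper_force: 60.3
t 26.65 shift [3.100e-03 1.000e-04 1.705e-01] turn [-0.001  0.001  0.002] after-turn shift [ 0.0029 -0.      0.1705] q6 1.11
```

```bash

python3 nudge.py '0.048,0,0.48,0,0,0;0,0,0.64,0,0,0;0,0,0.64,0,0,0;0,0,0.48,0,0,0;0,0,0.24,0,0,0'
python3 nudge.py '0,0,0.128,0,0,0;0,0,0.048,0,0,0;0,0,0,0,0,0'
python3 nudge.py '0,0,0.032,0,0,0;0,0,0,0,0,0'
```

```text
time_s: 27.28
tcp_pos: [0.5385, -0.3117, 0.0382]
orientation: [-3.14, 0.003, -0.084]
contact_force: [-0.4, 0.6, -1.9]
width: 0.0349
gripper_force: 60.3
time_s: 27.65
tcp_pos: [0.5401, -0.3127, 0.0299]
orientation: [3.141, -0.001, -0.087]
contact_force: [-0.1, 0.6, -0.6]
width: 0.0347
gripper_force: 60.3
time_s: 27.9
tcp_pos: [0.5398, -0.3125, 0.0275]
orientation: [3.141, -0.001, -0.087]
contact_force: [-0.2, -0.0, -2.1]
width: 0.0346
gripper_force: 60.3
```

```bash

python3 nudge.py '0,0,0.032,0,0,0;0,0,0.016,0,0,0;0,0,0,0,0,0'
python3 nudge.py '0,0,0.016,0,0,0;0,0,0,0,0,0'
```

```text
time_s: 28.28
tcp_pos: [0.5396, -0.3124, 0.0243]
orientation: [-3.142, 0.0, -0.087]
contact_force: [-1.2, 0.2, 2.0]
width: 0.0343
gripper_force: 60.6
time_s: 28.52
tcp_pos: [0.5396, -0.3124, 0.0242]
orientation: [-3.142, 0.0, -0.087]
contact_force: [-4.8, 2.3, 11.5]
width: 0.0343
gripper_force: 61.8
```

Contact. I'll release, retreat clear of the tote and look.

```bash

python3 nudge.py '0,0,0,0,0,0;0,0,0,0,0,0;0,0,0,0,0,0' 0.052
python3 nudge.py '0,0,-0.32,0,0,0;0,0,-0.48,0,0,0;0,0,-0.8,0,0,0;0,0,-0.96,0,0,0;0,0,-0.8,0,0,0'
python3 nudge.py '-0.48,-0.8,0,0,0,0;-0.32,-0.88,0,0,0,0;0,-0.88,0,0,0,0;0,-0.88,0,0,0,0;0,-0.88,0,0,0,0'
python3 nudge.py '0,0,0,0,0,0;0,0,0,0,0,0;0,0,0,0,0,0'
python3 - <<'E'
from h import *
t=env.get_image("top");s=env.get_image("scene");cv2.imwrite("pics/t7.png",t)
im=np.zeros((300,800,3),np.uint8)
im[:,:400]=cv2.resize(t[:,:],(400,300));im[:,400:]=cv2.resize(s,(400,300))
im2=np.zeros((300,800,3),np.uint8)
im2[:,:400]=cv2.resize(t[120:220,330:463],(400,300),interpolation=cv2.INTER_CUBIC);im2[:,400:]=cv2.resize(s[195:340,50:243],(400,300),interpolation=cv2.INTER_CUBIC)
cv2.imwrite("pics/g7.png",np.vstack([im,im2]))
E
```

```text
time_s: 28.9
tcp_pos: [0.5396, -0.3124, 0.0229]
orientation: [-3.142, 0.0, -0.087]
contact_force: [-0.1, 0.4, -1.0]
width: 0.0518
gripper_force: 0.0
time_s: 29.52
tcp_pos: [0.5399, -0.3126, 0.237]
orientation: [3.14, -0.002, -0.087]
contact_force: [0.6, -0.8, -0.4]
width: 0.0525
gripper_force: 0.0
time_s: 30.15
tcp_pos: [0.5134, -0.0375, 0.2347]
orientation: [-3.142, -0.002, -0.088]
contact_force: [-0.2, -0.4, -0.3]
width: 0.0521
gripper_force: 0.0
time_s: 30.52
tcp_pos: [0.5133, -0.0402, 0.2335]
orientation: [3.141, -0.001, -0.089]
contact_force: [0.5, -0.7, -1.2]
width: 0.0517
gripper_force: 0.0
```

View pics/g7.png

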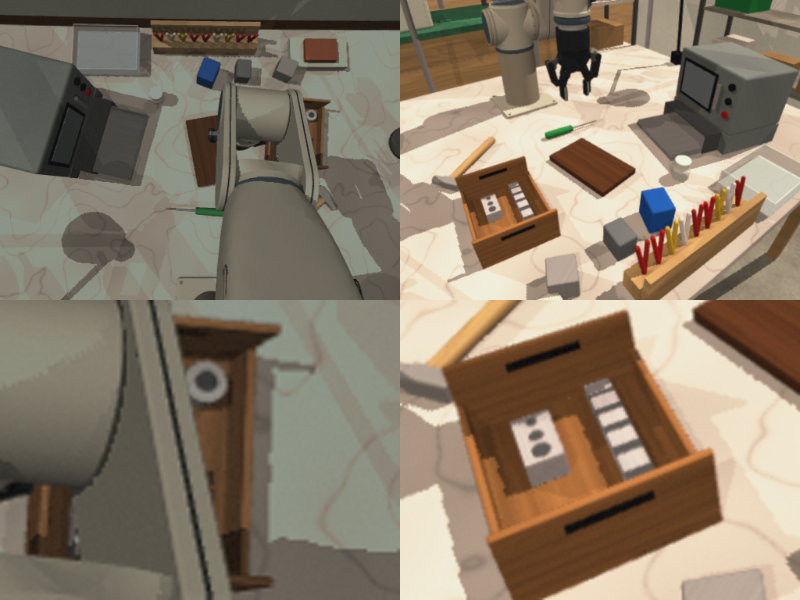

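The scene view shows the block flat at about (124,268) with dimples up, and the bar flat at about (155,257) with grooves up. The die, jar and hammer are undisturbed, and the robot is clear. I'm handing the job in.

```bash
python3 -c "
from workcell import env
print(env.finish_job())"
```

```text
the job is handed in; nothing more can be done
None
```

I handed the job in at about 31 s: in the last pictures the bar and the block lie flat in the tote, grooves and dimples up, with nothing else visibly moved and the robot clear.

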